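Park the pattern roller behind its keeper

TASK

In the printing workshop, push the dark pattern roller up the sloped wooden gutter with the fingertips, over the crest, until it comes to rest against the end stop; then push the orange keeper bar all the way in behind it so that it cannot roll back. Keep the roller down in the gutter, never lifting it, and leave the other things on the bench where they stand.

Things in the scene. Friction and masses are not known exactly. Their poses are not given: they have to be found in the camera images.
- gutter: Fixed light-wood gutter, 330 mm long. Origin on the table under it; local x points uphill, z up, y across to the side where the keeper stands. Flat floor 78 mm wide between walls 16 mm high; it rises at 8 degrees from x=-190, z=26 mm to the crest, then falls at 10 degrees to the dark end stop (face at x=137, top at z=105 mm).
- crest (a point): Middle of the floor at the crest: gutter frame x=70, y=0, z=62 mm. A roller pushed past the crest runs the last centimetres down to the end stop by itself and stays there.
- low_pegs (a point): On the floor between the two dark pegs that hold the roller at the low end: gutter frame x=-147, y=0, z=32 mm. The pegs stand 28 mm high, 10 mm thick, with a 54 mm gap in the middle for a finger; the floor runs on about 45 mm below this point.
- seat (a point): Where the roller's centre lies when it rests against the end stop: in the gutter's frame at x=112, y=0, z=80 mm.
- roller: Dark wooden pattern roller with yellow diamonds and brass end bands, diameter 50 mm, length 70 mm, 0.17 to 0.35 kg. Origin at its centre; its y axis is its long axis, which lies across the gutter, and it turns about it as it rolls. It starts at the low end against the two pegs: centre in the gutter's frame at about x=-118, y=0, z=61 mm.
- keeper (a joint): Slide of the orange keeper bar in m: 0 fully out, 0.05 fully in. It starts at 0 to 0.01, moves to the gutter's local -y when pushed, resists with about 1.5 N, stays where left. Pushed in, its 12 mm square bar reaches half-way across at x=68 to 80 mm, centre z=88 mm, 7 mm behind the seated roller.
- keeper_tab (a point): Centre of the outer face of the orange upright push plate (36 mm along the gutter, 8 mm thick, from z=64 to z=110 mm) at the keeper's outer end. The face looks to the gutter's local +y; in the gutter's frame it lies at x=74, y=116 mm minus the keeper's slide, z=88 mm. A dark wooden bed, top at z=62 mm and ending at y=122 mm, runs under it.
- spare: Bystander: paler spare roller with blue diamonds, standing on end, diameter 50, height 70 mm, origin at the centre of its underside.
- square_block: Bystander: square wooden printing block 75x75x26 mm with a ball handle, 64 mm high in all; origin under its centre.
- jar: Bystander: closed terracotta-coloured dye jar, diameter 60, height 75 mm; origin under its centre.
- mallet: Bystander: dark wooden mallet standing on its head, diameter 72, height 187 mm; origin under its centre.
- flower_block: Bystander: scalloped wooden printing block about 118x86x32 mm; origin under its centre.
There are look-alikes about, which are no part of the job. Leave any purple look-alike of the roller alone.

How it is judged (in metres and radians):
On the way, in this order (a step that is already met when the one before it is completed fails the run):
1. the roller lies at rest against the end stop, the keeper still out (x of roller in the frame of gutter between 0.107 and 0.117 m and z of roller in the frame of gutter between 0.074 and 0.086 m and linear speed of roller below 0.02 m/s and value of joint keeper below 0.03 m), for 0.2 s.
2. the keeper is pushed in behind it (value of joint keeper above 0.044 m and x of roller in the frame of gutter between 0.107 and 0.117 m and z of roller in the frame of gutter between 0.074 and 0.086 m), for 0.1 s.
At the end, for the whole second after the job is handed in: The roller rests against the end stop (its centre within 5 mm along the gutter and 6 mm in height of the seat), at rest, and the keeper is in to within 6 mm of its 50 mm travel (all of step 2 and linear speed of roller below 0.01 m/s); the robot touches nothing.
It fails at once if the roller is lifted more than about 12 mm off the gutter floor, or leaves the gutter ((x of roller in the frame of gutter below -0.06 m and z of roller in the frame of gutter above 0.081 m) or (x of roller in the frame of gutter below 0 m and z of roller in the frame of gutter above 0.09 m) or (x of roller in the frame of gutter below 0.05 m and z of roller in the frame of gutter above 0.097 m) or z of roller in the frame of gutter above 0.104 m or z of roller in the frame of gutter below 0.05 m or y of roller in the frame of gutter above 0.02 m or y of roller in the frame of gutter below -0.02 m).
It fails at once if one of the other loose things on the bench is moved more than 20 mm (distance of any of spare, square_block, jar, mallet, flower_block from where it was at the start of the episode above 0.02 m).
It also fails if it takes over 51 s, if anything falls off the work surface, if the arm or the gripper's body presses on something with over 40 N, if the wrist force passes 120 N, or if a joint passes its speed limit or range.

ROBOT

A 7-joint arm with a two-finger parallel gripper is mounted at the origin on the work surface. World frame = base frame: x ahead of the robot, y to its left, z up, the work surface at z = 0. Lengths are in mm, angles in rad, forces in N, time in s.
With the tool pointing down it reaches from about 400 to 875 mm from the base axis. Payload 19.3 kg.
Tool frame: the origin (TCP) lies at the very end of the fingers, on their centre line; the grasp point (between the pads) lies 19 mm behind it (grip_point_offset is the z of the grasp point in the tool frame, in mm); z points along the fingers, y is the line along which they close (so a half turn about z gives the same grasp; the last joint's range is limited). The gripper opens to 85 mm and grips with 20 to 120 N. Pads are 22 mm wide; open, the fingers measure 114 mm over their backs; the gripper's body (76 mm by 85 mm) begins 54 mm behind the grasp point. The pads swing forward as they close: fully open they stand 13 mm farther back than shut.
Start: joints at [1.269, 0.521, -0.036, 1.599, 0.021, 1.021, -0.113], TCP at [143.553, -608.282, 231.291] pointing down, gripper open.
Joint ranges: [-2.91, 2.91], [-0.3, 2.13], [-1.5, 1.42], [0.17, 2.43], [-1.26, 4.41], [0.16, 1.93], [-2.52, 2.52]. Speed limits (rad/s): [1.89, 1.89, 2.39, 2.39, 3.01, 3.01, 3.01].

INTERFACE

Orientations are given as a 3x3 rotation matrix whose columns are the frame's x, y, z axes.
In Python, from workcell import movep, movel, goto_joints, open_gripper, clamp, wait, inverse_kinematics, read_state, camera, PlanningError, finish_job, grip_point_offset gives the robot as it stands. Calls block until the motion is done:
- movep(position, orientation): joint-space move of the TCP to a pose.
- movel(position, frame=None, max_speed=150, guard=None): straight line of the TCP; frame=None keeps the orientation; max_speed is the mean speed in mm/s. With guard (N) it stops when the force on the tool has changed by that much, and returns True; else False.
- goto_joints(angles): joint-space move.
- open_gripper() and clamp(): open the fingers fully, or close them until they stop; the grip force is fixed at half the most.
- wait(seconds).
- inverse_kinematics(position, orientation): joint angles nearest the present ones, or None.
- read_state(): the state.
- camera(name): name is "side" or "top" or "wrist"; returns a dict with "image" (420x560x3 uint8, blue, green, red), "range_z" (420x560 float32, mm along the optical axis (not along the pixel's ray), 0 where there is no reading), "fx", "fy", "cx", "cy" (pixels), "dist_coeffs" ([k1, k2, p1, p2, k3] as OpenCV has them; the pictures are not rectified), "cam_to_world" (4x4, takes a point from camera to world coordinates). Camera axes: x right, y up, looking along -z (the intrinsics and any distortion apply to the point x, -y, -z); pixel columns grow to the right and rows downward; lengths in mm; the calibration is good to about 2 mm. A picture is of the moment at which its call begins.
A pose or a line that the arm cannot do raises PlanningError and nothing moves.
- finish_job(): hands the job in; it is judged then, once.
The state is a dict: "time": time; "qpos": joint angles; "qvel": joint speeds; "joint_efforts": joint torques, N m; "eef_pos": TCP position; "tool_rot": TCP orientation; "ft_force": force on the tool from outside, world axes, zero at the start; "torque": the same for the moment, N m; "finger_gap": finger opening in mm; "gripper_force": force on a finger pad.
Only numpy, scipy, OpenCV 4.12 (cv2) and the standard library are available. Lean on these libraries where they do the work, as an engineer would, in place of code of your own. Each camera call takes 0.05 s, during which the arm holds its last target. There are 200 camera calls.

## Working session

There is one attempt and no reset: what is moved stays moved. The work goes in short steps, each a Python script; the robot and the scene stay as the last script left them, time stands still between calls to the robot, and variables do not carry over. Pictures are saved under pics/ and viewed, at most 10 in all, crops included, and the job is handed in when it is done.

```bash
mkdir -p pics; ls; python3 - <<'E'
from workcell import *
import cv2,numpy as np,pickle
ims=[]
for n in("top","side"):
    c=camera(n); pickle.dump(c,open(n+".pkl","wb")); cv2.imwrite(f"pics/{n}0.png",c["image"])
    print(n,c["fx"],c["cx"],c["cy"],c["dist_coeffs"],np.round(c["cam_to_world"],3).tolist(),(c["range_z"]>0).mean())
s=read_state();print(s["time"],s["tool_rot"],grip_point_offset)
E
```

```text
pics
top 455.2732299697691 283.48624981289225 213.51326272419797 [-0.0913043  0.         0.         0.         0.       ] [[-0.097, 0.974, -0.205, 354.876], [-0.995, -0.094, 0.025, 36.937], [0.005, 0.206, 0.978, 1242.357], [0.0, 0.0, 0.0, 1.0]] 0.995922619047619
side 432.09569575857296 276.2218214312058 215.3620616513381 [-0.02526403  0.          0.          0.          0.        ] [[0.958, 0.164, -0.234, 319.083], [-0.285, 0.543, -0.79, -905.835], [-0.003, 0.824, 0.567, 738.606], [0.0, 0.0, 0.0, 1.0]] 0.9960289115646258
0.1 [[ 9.73255204e-01  2.29726382e-01 -3.12602116e-04]
 [ 2.29726575e-01 -9.73254779e-01  9.14549721e-04]
 [-9.41453045e-05 -9.61903288e-04 -9.99999533e-01]] -18.700000000000003
```

View pics/top0.png

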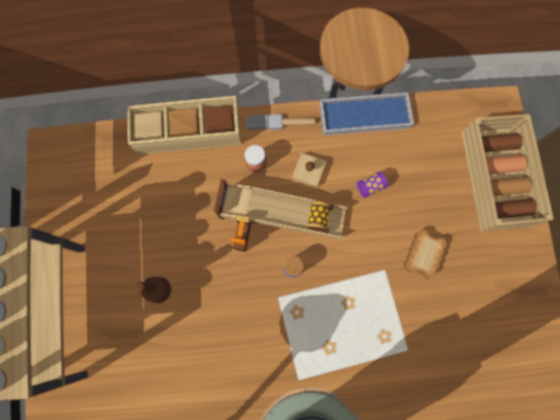

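View pics/side0.png

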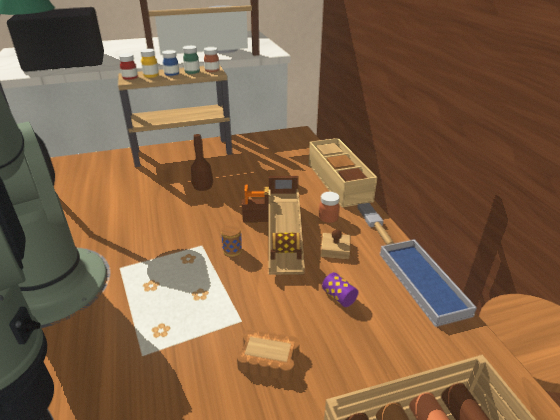

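The top view shows the roller at (318,213), the low end of the gutter at about (345,225), the end stop at (220,198) and the keeper at (241,233). The jar is at (255,157), the block at (310,170) and the spare at (292,267). Next I'll build a world height map from the depth data.

```bash
cat > h.py <<'E'
import cv2,numpy as np
def cloud(c):
    h,w=c["range_z"].shape
    K=np.array([[c["fx"],0,c["cx"]],[0,c["fy"],c["cy"]],[0,0,1.]])
    u,v=np.meshgrid(np.arange(w),np.arange(h))
    p=cv2.undistortPoints(np.stack([u,v],-1).reshape(-1,1,2).astype(float),K,np.array(c["dist_coeffs"])).reshape(h,w,2)
    d=c["range_z"]; P=np.stack([p[...,0]*d,-p[...,1]*d,-d],-1)
    M=np.array(c["cam_to_world"]); return P@M[:3,:3].T+M[:3,3]
E
python3 - <<'E'
import pickle,cv2,numpy as np
from h import *
c=pickle.load(open("top.pkl","rb"));P=cloud(c);hsv=cv2.cvtColor(c["image"],cv2.COLOR_BGR2HSV)
for u,v in[(400,300),(345,225),(318,213),(220,198),(241,233),(255,157),(310,170),(292,267),(155,290),(373,184),(428,254),(280,208)]:print((u,v),P[v,u].round(),hsv[v,u])
R=P[150:260,200:360];z=np.clip(R[...,2],0,130)
hm=cv2.resize(cv2.applyColorMap((z*2).astype(np.uint8),cv2.COLORMAP_JET),None,fx=5,fy=5,interpolation=0)
cr=cv2.resize(c["image"][150:260,200:360],None,fx=3,fy=3)
cv2.imwrite("pics/hm.png",hm)
# orange keeper
m=cv2.inRange(hsv,(5,200,150),(18,255,255))&((P[...,2]>50)*255).astype(np.uint8)
n,l,st,ce=cv2.connectedComponentsWithStats(m)
for i in range(1,n):
    if st[i,4]>20: print(st[i],ce[i],P[l==i].mean(0).round(1),P[l==i].min(0).round(),P[l==i].max(0).round())
E
```

```text
(400, 300) [ 346. -286.   -1.] [ 15 144 182]
(345, 225) [ 566. -162.    1.] [ 14 149 116]
(318, 213) [590. -82.  85.] [ 21 184 155]
(220, 198) [647. 166. 113.] [ 11 146 108]
(241, 233) [555. 121.  95.] [ 16 218 211]
(255, 157) [763.  68.  72.] [ 23   9 220]
(310, 170) [717. -77.  55.] [ 15 125 126]
(292, 267) [458.  -1.  72.] [ 15 144 175]
(155, 290) [431. 346.  99.] [ 10 142  54]
(373, 184) [ 662. -244.   53.] [170  63 174]
(428, 254) [ 459. -371.   32.] [ 19  96 196]
(280, 208) [621.  14.  47.] [ 18  99 182]
[232 222  13  23 142] [239.53521127 234.56338028] [550.9 124.4  97.1] [528. 111.  60.] [584. 144. 114.]
```

View pics/hm.png

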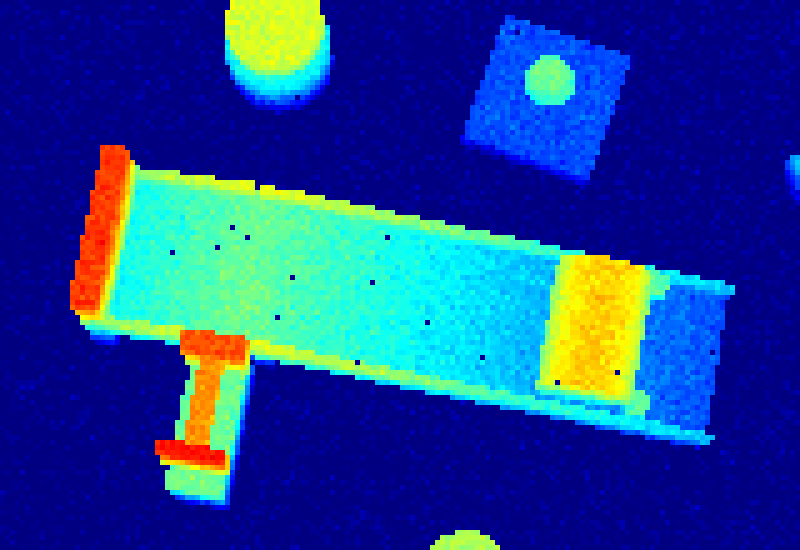

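The height map shows the stop (red), the roller (orange band), the keeper bar with its tab, and both walls clearly. I'll fit the frame from the walls and the stop.

```bash
cat > fit.py <<'E'
import pickle,numpy as np
from h import *
C=[pickle.load(open(n+".pkl","rb")) for n in("top","side")]
cl=[cloud(c).reshape(-1,3) for c in C]
o=np.array([610.,40.]);yaw=np.pi/2+.19
def fr(o,yaw): return np.array([[np.cos(yaw),-np.sin(yaw)],[np.sin(yaw),np.cos(yaw)]])
def loc(P,o,yaw): return np.c_[(P[:,:2]-o)@fr(o,yaw),P[:,2]]
# init from stop top
T=cl[0];s=T[(T[:,2]>100)&(abs(T[:,0]-650)<70)&(abs(T[:,1]-166)<25)]
s=s[s[:,1]>140]
(c0,sz,a)=cv2.minAreaRect(s[:,:2].astype(np.float32));print("stop rect",c0,sz,a)
for it in range(8):
    L=loc(T,o,yaw)
    fl=np.where(L[:,0]<70,26+(L[:,0]+190)*np.tan(np.radians(8)),62-(L[:,0]-70)*np.tan(np.radians(10)))
    w=(abs(L[:,2]-fl-16)<5)&(abs(L[:,1])<60)&(abs(L[:,1])>32)&(L[:,0]>-180)&(L[:,0]<130)
    w&=~((L[:,1]>0)&(L[:,0]>40))&~(abs(L[:,0]+118)<40)
    A=L[w&(L[:,1]>0)];B=L[w&(L[:,1]<0)]
    pa=np.polyfit(A[:,0],A[:,1],1);pb=np.polyfit(B[:,0],B[:,1],1)
    st=L[(abs(L[:,1])<40)&(L[:,0]>115)&(L[:,0]<165)&(L[:,2]>100)]
    dx=np.percentile(st[:,0],3)-137
    dy=(pa[1]+pb[1])/2; yaw+=(pa[0]+pb[0])/2; o=o+fr(o,yaw)@[dx,dy]
print("o",o,"yaw",yaw,pa,pb,len(A),len(B))
for k in(0,1):
    L=loc(cl[k],o,yaw)
    f=L[(abs(L[:,1])<25)&(L[:,0]>-75)&(L[:,0]<60)&(L[:,2]>20)]
    p=np.polyfit(f[:,0],f[:,2],1);print("floor slope deg",np.degrees(np.arctan(p[0])),"z@70",np.polyval(p,70))
    f2=L[(abs(L[:,1])<25)&(L[:,0]>80)&(L[:,0]<125)&(L[:,2]>40)&(L[:,2]<70)]
    q=np.polyfit(f2[:,0],f2[:,2],1);print("down",q,"crest x",(q[1]-p[1])/(p[0]-q[0]))
    r=L[(abs(L[:,1])<30)&(abs(L[:,0]+118)<30)&(L[:,2]>70)];print("roller",r.max(0),np.percentile(r,[2,50,98],axis=0).round(1).tolist())
    t=L[(L[:,0]>50)&(L[:,0]<100)&(L[:,1]>85)&(L[:,1]<125)&(L[:,2]>98)];print("tab",np.percentile(t,[2,50,98],axis=0).round(1).tolist())
    st=L[(abs(L[:,1])<40)&(L[:,0]>115)&(L[:,0]<170)&(L[:,2]>100)];print("stop",np.percentile(st,[2,50,98],axis=0).round(1).tolist())
np.savez("g.npz",o=o,yaw=yaw)
E
python3 fit.py
```

```text
stop rect (658.051513671875, 167.88194274902344) (15.396529197692871, 87.79790496826172) 73.4122543334961
o [618.7319234   29.74785786] yaw 1.2920053241697813 [1.19125839e-05 4.14966660e+01] [-1.1912584e-05 -4.1496666e+01] 109 174
floor slope deg 7.845088500635489 z@70 61.60798834725143
down [-0.18102088 74.57728113] crest x 70.93420828521491
roller [-93.56118813  29.92624764  91.58674355] [[-141.0, -29.1, 71.0], [-118.0, -0.1, 82.5], [-96.4, 28.5, 89.2]]
tab [[56.5, 103.6, 98.8], [73.3, 107.9, 108.8], [89.9, 111.1, 112.4]]
stop [[136.8, -38.6, 100.3], [143.8, 0.4, 104.8], [151.0, 37.8, 108.8]]
floor slope deg 7.795352608239451 z@70 60.979991349015954
down [-0.18797633 74.8528854 ] crest x 72.19945276059705
roller [-106.44564233   28.94978064   88.61338888] [[-142.0, -28.4, 70.7], [-130.5, 1.1, 81.8], [-108.2, 28.8, 87.1]]
tab [[54.3, 103.3, 99.1], [62.7, 106.5, 108.8], [88.0, 110.2, 110.9]]
stop [[133.8, -38.3, 100.2], [140.1, 0.2, 103.5], [149.9, 36.8, 106.7]]
```

```bash
cat > r.py <<'E'
from workcell import *
import numpy as np
from h import *
g=np.load("g.npz");o,yaw=g["o"],float(g["yaw"])
c,s=np.cos(yaw),np.sin(yaw)
F=np.array([[c,-s],[s,c]])
R=np.array([[c,s,0],[s,-c,0],[0,0,-1.]])
def W(x,y,z): return np.r_[o+F@[x,y],z]
def floor(x): return 26+(x+190)*np.tan(np.radians(8))
def look(n):
    im=camera("top");P=cloud(im).reshape(-1,3);cv2.imwrite(f"pics/{n}.png",im["image"])
    return np.c_[(P[:,:2]-o)@F,P[:,2]],im
E
python3 - <<'E'
from r import *
for p in[(-163,0,150),(-163,0,40),(45,0,68),(74,140,160),(74,60,76)]:
    q=inverse_kinematics(W(*p),R);print(None if q is None else np.round(q,2))
clamp()
movep(W(-163,0,150),R)
s=read_state();print(s["time"],s["eef_pos"],W(-163,0,150),s["finger_gap"],s["ft_force"])
print(movel(W(-163,0,70)),movel(W(-163,0,floor(-163)+9),max_speed=50,guard=8))
print(movel(W(-110,0,floor(-110)+9),max_speed=40,guard=15))
s=read_state();print(s["time"],s["eef_pos"],W(-110,0,floor(-110)+9),s["ft_force"])
L,im=look("p1");cv2.imwrite("pics/p1s.png",camera("side")["image"][170:290,200:380].repeat(4,0).repeat(4,1))
r=L[(abs(abs(L[:,1])-22)<8)&(abs(L[:,0]+70)<45)&(L[:,2]-floor(L[:,0])>38)];print(np.percentile(r,[2,50,98],axis=0))
E
```

```text
[ 0.48  0.61 -0.52  1.76  0.38  0.88 -0.49]
[ 0.42  0.76 -0.44  1.81  0.48  0.68 -0.57]
[ 0.1   0.78 -0.48  1.67  0.46  0.81 -0.86]
[ 0.36  0.68 -1.07  1.9   0.71  1.01 -1.3 ]
[ 0.1   0.74 -0.59  1.78  0.55  0.8  -1.05]
3.1833 [ 573.65660857 -128.21740182  150.00844814] [ 573.87537746 -126.95852454  150.        ] 0.12589272552704736 [-0.16226141  0.4380578  -0.96665085]
False False
False
6.1333 [588.38358635 -76.10392288  46.15969256] [588.46063472 -76.00491554  46.24326678] [ 0.32223254 -0.1034172  -0.37407843]
[[-113.10341424  -28.52196611   83.79131697]
 [ -80.60763487   18.15109734  417.64063812]
 [ -48.60348665   29.47495505  474.83769203]]
```

View pics/p1s.png

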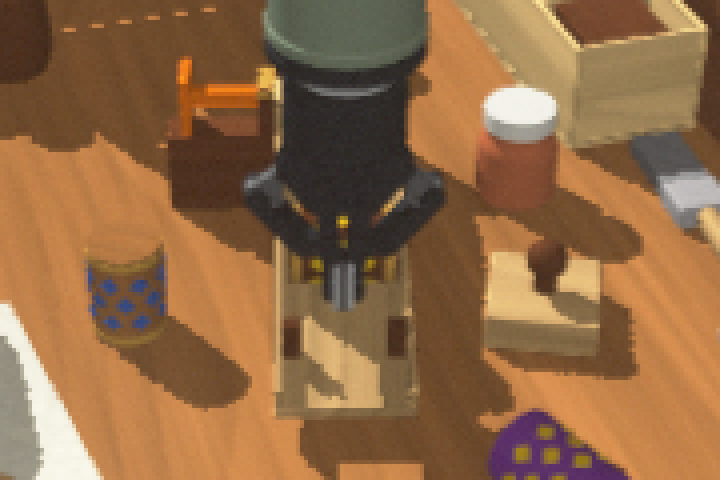

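The side view shows the roller off the pegs at about (345,262), with the closed fingers centred behind it and clear of both walls. I'll continue over the crest.

```bash
python3 - <<'E'
from r import *
print(movel(W(25,0,floor(25)+16),max_speed=50,guard=15))
print(movel(W(58,0,floor(50)+17),max_speed=25,guard=15))
wait(0.5)
s=read_state();print(s["time"],s["eef_pos"],s["ft_force"])
cv2.imwrite("pics/p2s.png",camera("side")["image"][130:280,200:380].repeat(4,0).repeat(4,1))
L,im=look("p2");r=L[(L[:,2]>70)&(L[:,2]<112)&(abs(L[:,1])<33)&(L[:,0]>75)&(L[:,0]<134)]
print(len(r),r.max(0),np.percentile(r,[2,50,98],axis=0))
E
```

```text
False
False
11.1167 [634.7138911   85.46642185  76.7372443 ] [-0.41581279 -0.41792855 -0.20565614]
202 [133.98977399  32.74671564 110.37472827] [[ 87.48086599  -0.59244181  84.99235433]
 [111.69897107  18.8806034  101.19512898]
 [132.83813118  32.5230452  107.88406454]]
```

View pics/p2s.png

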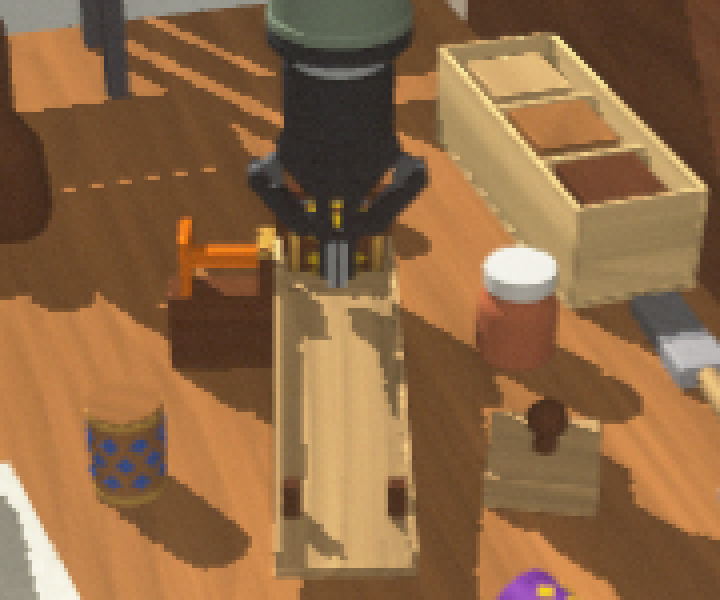

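The roller is against the stop: its depth extent is 87–137 mm, so its centre is at about 112. The keeper is still out, with its tab at about (187,255). Next I'll back off, check the roller again, then push the keeper.

```bash
python3 - <<'E'
from r import *
movel(W(35,0,80),max_speed=60)
movel(W(35,0,180))
movep(W(74,143,180),R)
L,im=look("p3");r=L[(L[:,2]>70)&(L[:,2]<112)&(abs(L[:,1])<33)&(L[:,0]>75)&(L[:,0]<134)]
print(len(r),np.percentile(r,[2,50,98],axis=0).round(1).tolist())
f0=None
movel(W(74,143,82),max_speed=80,guard=8)
print(movel(W(74,125,82),max_speed=40,guard=12),read_state()["ft_force"])
print(movel(W(74,76,82),max_speed=30,guard=10))
s=read_state();print(s["time"],(s["eef_pos"][:2]-o)@F,s["ft_force"])
cv2.imwrite("pics/p4s.png",camera("side")["image"][130:280,200:380].repeat(4,0).repeat(4,1))
E
```

```text
125 [[86.8, -32.6, 80.2], [99.3, -23.4, 100.1], [129.1, -6.5, 108.6]]
False [-0.09513214 -0.13034901 -0.32434906]
True
16.6 [73.99483248 80.20542032] [-0.5379474   0.14309837  1.06123671]
```

View pics/p4s.png

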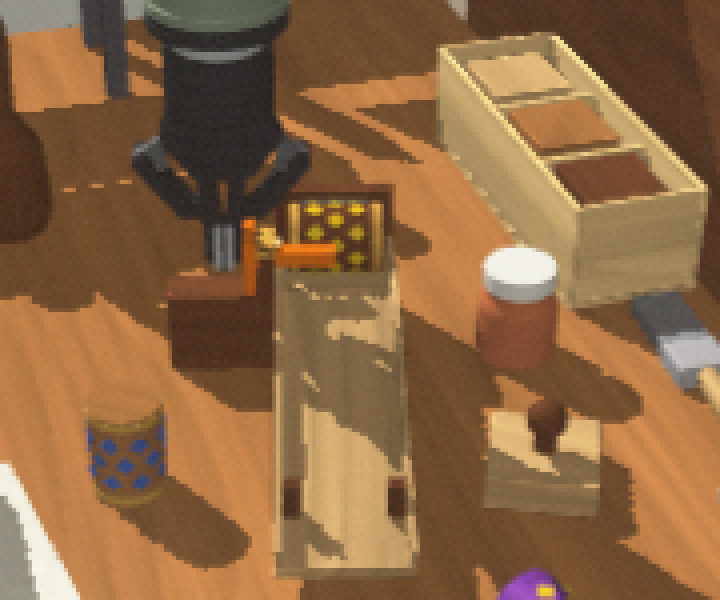

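The keeper bar now reaches half-way across behind the seated roller, with its tip at (337,255). The guard tripped at the expected full stroke. I'll retreat and confirm before handing in.

```bash
python3 - <<'E'
from r import *
movel(W(74,125,82),max_speed=60)
movel(W(74,150,190))
movep(W(40,260,250),R)
L,im=look("p5")
t=L[(L[:,0]>50)&(L[:,0]<100)&(L[:,1]>50)&(L[:,1]<125)&(L[:,2]>103)&(L[:,2]<118)];print("tab",len(t),np.percentile(t,[2,50,98],axis=0).round(1).tolist())
r=L[(L[:,2]>98)&(L[:,2]<112)&(abs(L[:,1])<33)&(L[:,0]>85)&(L[:,0]<131)];print("roller",len(r),r.mean(0),np.percentile(r,[2,98],axis=0).round(1).tolist())
print(read_state()["time"])
E
```

```text
tab 53 [[56.3, 50.3, 103.8], [74.4, 61.8, 109.1], [91.6, 65.9, 113.4]]
roller 322 [111.45420077   0.14259654 102.85965065] [[94.1, -30.9, 98.3], [129.1, 31.5, 107.6]]
19.0667
```

```bash
python3 -c "
from workcell import *
wait(0.3);print(finish_job())"
```

```text
the job is handed in; nothing more can be done
None
```

The job is handed in at about 19 s: the roller rests against the end stop (measured centre x ≈ 111 mm against 112 for the seat), the keeper is fully in behind it (tab face at y ≈ 66 mm), and the arm had backed clear; no verdict came back.

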